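# Load a syringe barrel under the sprung clamp of a syringe pump

## Task

Load the syringe pump: lift its sprung clamp bar by the knob, turn it aside and park it on its rest, then roll the steel barrel along the deck into the cradle without picking it up. Swing the bar back over the barrel and lower it so that the spring clamps it; never let the bar snap down by itself, and leave the things round the pump alone.

Things in the scene. Friction and masses are not known exactly. Their poses are not given: they have to be found in the camera images.
- pump: Low syringe pump fixed to the bench, foot plate 244 x 150 mm. Origin on the bench under its centre; at yaw 0 its x points away from the robot, y to the left. On top a flat aluminium deck, 110 mm wide in y, 60 mm above the bench, from x = -110 (6 mm high front lip there, to -114) to x = +14 mm, where the cradle begins.
- cradle (a point): Middle of the cradle's axis, where the axis of a seated barrel lies: pump x = 30, y = 0, 65 mm above the bench. The cradle is a 90 degree V groove along the pump's y, 32 mm wide (x = 14 to 46) and 16 mm deep, open above and at both ends; behind it a wall 12 mm above the deck at x = 48.5 to 52.5.
- post_top (a point): Top of the upright post (10 mm thick, cap 16 mm) on which the clamp bar slides and turns: pump x = 80, y = 0, 136 mm above the bench. In front of the post two cheeks (x = 55 to 65, inner faces y = +-9, tops 97 mm above the bench) fence in the lowered bar.
- rest_top (a point): Middle of the parking rest's top face: pump x = 80, y = 45, 95 mm above the bench. The rest is a steel upright, 20 x 10 mm, with a lip 6 mm high on either side, 20 mm apart, between which the 14 mm bar lies when it points to the pump's +y.
- barrel: Steel syringe barrel, 30 mm diameter, about 180 g, lying on the deck along the pump's y, its axis at pump x = -85 to -55 mm. Flanges 38 mm across and 5 mm thick, 116 mm apart inside, overhang the deck's sides and guide it as it rolls. Thin stubs stick out 27 and 18 mm beyond. Origin midway on its axis, y along it; x, z turn with rolling. Drops into the cradle once past the edge at x = 14.
- clamp_bar: Steel clamp bar, 106 x 14 x 10 mm, on the post. Origin on the post axis at the bar's underside; it reaches along its own -x to 101 mm from that axis. Underside 75 mm above the bench when fully down with nothing under it. It starts down, pointing from the post over the empty cradle to the front.
- knob_top (a point): Centre of the top face of the black knob on the bar's end, 90 mm from the post axis. The knob is an upright cylinder 24 mm in diameter and 32 mm tall standing on the bar's top; its top is 117 mm above the bench when the bar is fully down. It does not turn on the bar.
- clamp_lift (a joint): Height of the bar above its lowest position, 0 to 0.045 m. Spring and weight pull it down with about 6 N at 0, 13 N at 0.045; a damper adds 40 N per m/s (released high up it snaps down at about 0.3 m/s). Above 0.022 it clears the cheeks, above 0.026 the rest's lips; it lies on the rest at 0.020, on a seated barrel at 0.005.
- clamp_turn (a joint): Angle of the bar about the post, 0 to 1.75 rad: 0 pointing to the pump's -x (over the cradle), pi/2 to the pump's +y (on the parking rest). Positive is clockwise seen from above. Turns easily, stays where left; it can turn only when lifted over the cheeks.
- beaker_50: Small glass beaker, 46 mm wide, 59 mm tall, upright on the bench right of the pump. Origin at the centre of its foot. To be left alone.
- lab_timer: White count-down timer, 62 x 66 x 19 mm, on the bench left of the pump. Origin at the centre of its underside. To be left alone.
- marker_black: Black marker pen, 135 mm long, 19 mm thick, on the bench right of the pump. Origin at the centre of its underside, y along it. To be left alone.
- weight_500g: Grey calibration weight with a knob, 38 mm wide, 58 mm tall, on the bench left of the pump. Origin at the centre of its foot. To be left alone.
Things that resemble listed ones, but are neither listed nor needed, are in the scene too. Leave any orange look-alike of the barrel alone.

How it is judged:
By the outcome, as a careful person would: the job done as asked, in the order asked, and still so for the second after the job is handed in, with the robot touching nothing.
It also fails if it takes over 67 s, if anything falls off the work surface, if the arm or the gripper's body presses on something with over 40 N, if the wrist force passes 120 N, or if a joint passes its speed limit or range.

## Robot

A 6-joint arm with a two-finger parallel gripper is mounted at the origin on a cart in front of the work surface, level with it; the furniture and walls round the work are solid. World frame = base frame: x ahead of the robot, y to its left, z up, the work surface at z = 0. Lengths are in mm, angles in rad, forces in N, time in s.
With the tool pointing down it reaches from about 300 to 775 mm from the base axis. Payload 14.6 kg.
Tool frame: the origin (TCP) lies at the very end of the fingers, on their centre line; the grasp point (between the pads) lies 19 mm behind it (manip.grip_point_offset is the distance from the TCP to the grasp point, in mm); z points along the fingers, y is the line along which they close (so a half turn about z gives the same grasp; the last joint's range is limited). The gripper opens to 94 mm and grips with 3 to 60 N. Pads are 16 mm wide; open, the fingers measure 119 mm over their backs; the gripper's body (75 mm by 177 mm) begins 78 mm behind the grasp point.
Start: joints at [-1.331, 0.3, 1.521, -0, 1.321, -0.067], TCP at [166.098, -524.31, 205.446] pointing down, gripper open.
Joint ranges: [-3.03, 3.03], [-0.79, 2.21], [0.23, 2.52], [-1.04, 4.18], [0, 3.07], [-2.55, 2.55]. Speed limits (rad/s): [2.22, 2.22, 2.57, 3.14, 3.14, 3.14].

## Interface

Orientations are given as [roll, pitch, yaw] about the fixed x, y, z axes, in that order (R = Rz(yaw) Ry(pitch) Rx(roll)).
In Python, from cell import telemetry, eyes, manip gives the robot as it stands.
- The arm moves only by the tool play_rows, never from a script. Its arguments are lists of equal length, an entry for each row: "translation": the shift along the world's x, y, z in m, a list of three; "yaw": the turn about the world's z in rad. A call has 1 to 12 rows; each row is the pose to reach, as a shift and turn from the pose commanded when the call began; what a row does not reach only later rows make up. A row lasts 1/8 s, in which the tool goes at most 62.5 mm and 10.7 degrees, less where a joint would pass 70% of its speed; a pose out of reach is approached as far as the arm can. A call with a gripper value outside its range is refused whole. "hand" is the opening, from 0 (shut) to 1 (fully open), set as the call begins (left out, the last holds). The fingers move at their own pace and stop on an object; "force" is the grip in N (left out, the last holds). Time passes only in rows, so rows that repeat a pose let the fingers close. It gives the time, the measured TCP pose, the force, the opening and the grip force at its end, in the units of the state.
- telemetry.read_state(): the state, without advancing time (a new reading comes with each control period).
- eyes.camera(name): name is "side" or "top"; returns a dict with "pixels" (480x640x3 uint8, red, green, blue), "fx", "fy", "cx", "cy" (pixels), "cam_to_world" (4x4, takes a point from camera to world coordinates). Camera axes: x right, y up, looking along -z (the intrinsics and any distortion apply to the point x, -y, -z); pixel columns grow to the right and rows downward; lengths in mm; the calibration is good to about 2 mm. A picture is of the moment at which its call begins. There is no depth.
- manip.sign_off(): hands the job in; it is judged then, once.
The state is a dict: "clock": time; "joints": joint angles; "qd": joint speeds; "effort": joint torques, N m; "eef_pos": TCP position; "eef_rot": TCP orientation; "wrist_force": force on the tool from outside, world axes, zero at the start; "moment": the same for the moment, N m; "finger_gap": finger opening in mm; "finger_force": force on a finger pad.
Only numpy, scipy, OpenCV 4.12 (cv2) and the standard library are available. Lean on these libraries where they do the work, as an engineer would, in place of code of your own. Each camera call takes 0.05 s, during which the arm holds its last target. There are 200 camera calls.

## Working session

There is one attempt and no reset: what is moved stays moved. The work goes in short steps, Python scripts to look and compute and a tool call to move; the robot and the scene stay as the last step left them, time stands still between calls to the robot, and variables do not carry over. Pictures are saved under pics/ and viewed, at most 10 in all, crops included, and the job is handed in when it is done.

Besides the shell and the picture viewer there is one more tool, called after "Emit:" in YAML: its name, and indented under it one key for each argument. play_rows: Moves the arm, as the interface text tells. Its arguments: {"type":"object","properties":{"translation":{"type":"array","items":{"type":"array","items":{"type":"number"}}},"yaw":{"type":"array","items":{"type":"number"}},"hand":{"type":"number"},"force":{"type":"number"}},"required":["translation","yaw"]}

```bash
mkdir -p pics
cat > h.py <<'E'
import numpy as np,cv2
from cell import telemetry,eyes,manip
def shot(n,f):
    c=eyes.camera(n); cv2.imwrite(f'pics/{f}.png',c['pixels'][:,:,::-1]); np.save(f'pics/{f}.npy',c,allow_pickle=True); return c
def ray(c,u,v):
    T=np.array(c['cam_to_world']); d=T[:3,:3]@np.array([(u-c['cx'])/c['fx'],-(v-c['cy'])/c['fy'],-1]); return T[:3,3],d
def onz(c,u,v,z):
    o,d=ray(c,u,v); return o+d*(z-o[2])/d[2]
def proj(c,p):
    T=np.array(c['cam_to_world']); q=T[:3,:3].T@(np.array(p)-T[:3,3]); return c['cx']+c['fx']*q[0]/-q[2], c['cy']+c['fy']*q[1]/q[2]
E
python3 - <<'E'
from h import *
for n in('top','side'):
    c=shot(n,n+'0'); print({k:v for k,v in c.items() if k!='pixels'})
print(telemetry.read_state())
E
```

```text
{'fx': 500.7917074725211, 'fy': 500.7917074725211, 'cx': 323.1387128103468, 'cy': 235.49778224282403, 'cam_to_world': array([[-5.00207532e-03,  9.93267728e-01, -1.15733311e-01,
         4.46274075e+02],
       [-9.99938072e-01, -3.81764222e-03,  1.04535568e-02,
         1.24695620e+01],
       [ 9.94135227e-03,  1.15778433e-01,  9.93225314e-01,
         1.01123457e+03],
       [ 0.00000000e+00,  0.00000000e+00,  0.00000000e+00,
         1.00000000e+00]])}
{'fx': 455.3686579066491, 'fy': 455.3686579066491, 'cx': 325.8130804316936, 'cy': 244.77210240215254, 'cam_to_world': array([[-9.89199609e-01,  1.06514714e-01, -1.00691358e-01,
         4.55612226e+02],
       [-1.44945015e-01, -6.08697465e-01,  7.80050215e-01,
         8.41382605e+02],
       [ 2.17962510e-02,  7.86220078e-01,  6.17562071e-01,
         7.54219052e+02],
       [ 0.00000000e+00,  0.00000000e+00,  0.00000000e+00,
         1.00000000e+00]])}
{'clock': 0.1, 'joints': array([-1.33063071e+00,  3.00393658e-01,  1.52152452e+00, -2.60113052e-05,
        1.32069074e+00, -6.66213228e-02]), 'qd': array([-3.51775751e-04, -6.91478851e-04, -5.86522750e-04, -6.83351161e-04,
       -3.84979681e-05,  2.32506381e-05]), 'effort': array([ 2.62324866e-03, -5.32645583e+01, -3.53284228e+01,  7.10226805e-02,
        2.34808191e-02, -6.68615644e-05]), 'eef_pos': array([ 166.02166761, -524.09652865,  204.95273184]), 'eef_rot': array([-3.14057697e+00, -4.25152363e-05,  3.06793372e-01]), 'wrist_force': array([-0.01589136, -0.48187177, -0.12352788]), 'moment': array([-0.05531209,  0.06381109, -0.0140824 ]), 'finger_force': 0.0, 'finger_gap': 93.96728070353457}
```

View pics/top0.png

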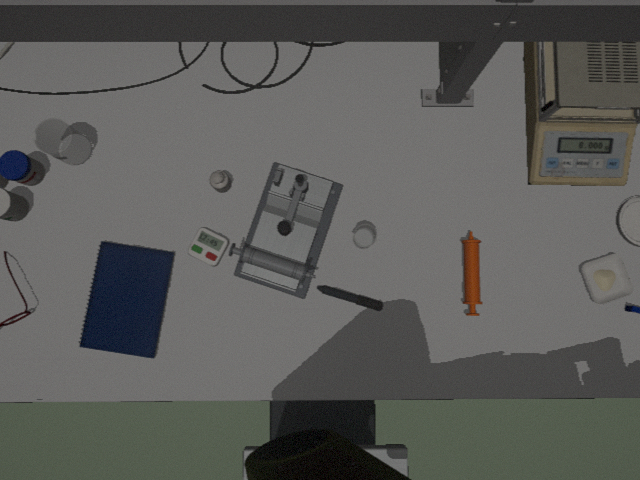

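View pics/side0.png

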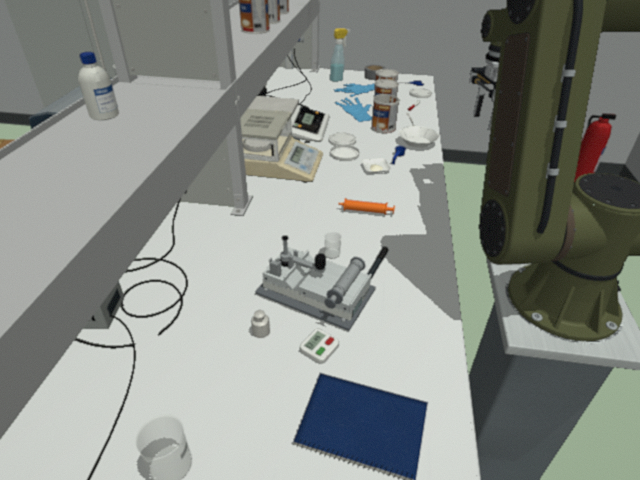

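The top view shows the pump at about (290,230), rotated roughly -0.33 rad, with the knob at (285,228), the post at (301,181) and the barrel from (232,250) to (318,272). There are two barrel candidates: the steel one on the deck at (275,262), and an orange look-alike at (472,273). The steel one on the deck fits the description. I'll confirm it in a crop.

Run:
```python
from h import *
c=np.load('pics/top0.npy',allow_pickle=True).item()
im=c['pixels'][:,:,::-1]
cv2.imwrite('pics/crop1.png',cv2.resize(im[150:310,180:390],None,fx=3.7,fy=3.7,interpolation=cv2.INTER_CUBIC))
# footplate corners (z~0..) 
P=[onz(c,u,v,8) for u,v in((276,163),(342,184),(304,297),(235,276))]
for p in P: print(p.round(1))
print(np.linalg.norm(P[0]-P[1]),np.linalg.norm(P[1]-P[2]),np.mean(P,0).round(1))
g=im.max(2); m=np.zeros_like(g); m[150:300,230:345]=(g[150:300,230:345]<45)*255
n,l,s,ce=cv2.connectedComponentsWithStats(m)
for i in range(1,n):
    if s[i,4]>20: print(s[i],ce[i])
print('knob',onz(c,285,228,117),'post',onz(c,301,181,136))
for p in ('top','side'):pass
```

```text
[713.1  97.8   8. ]
[668.9 -37.1   8. ]
[440.2  40.6   8. ]
[482.5 178.1   8. ]
141.98887699370025 241.5068661870933 [576.2  69.8   8. ]
[296 175   8   8  47] [299.53191489 178.42553191]
[278 221  13  15 144] [284.02777778 227.64583333]
[318 286  27  13 187] [332.16042781 291.40106952]
knob [564.32065264  71.62690679 117.        ] post [646.15064202  42.20921343 136.        ]
```

View pics/crop1.png

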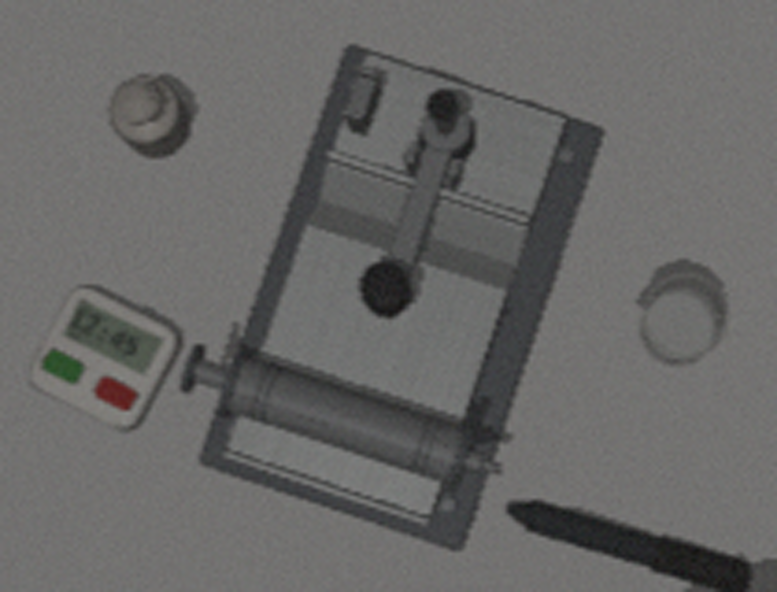

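The crop confirms the steel barrel (ribbed, across the deck, stubs at (190,368) and (495,465) in the crop). The knob top is at full-image (284.2,227.6) and the post cap at (299.6,178.2). Next I'll cross-check with the side view.

Run:
```python
from h import *
t=np.load('pics/top0.npy',allow_pickle=True).item(); s=np.load('pics/side0.npy',allow_pickle=True).item()
k=onz(t,284.2,227.4,117); p=onz(t,299.6,178.2,136)
d=(p-k)[:2]; print('knob',k,'post',p,np.linalg.norm(d)); yaw=np.arctan2(d[1],d[0]); print('yaw',yaw)
P=[onz(t,u,v,6) for u,v in((276,163),(342,184),(304,297),(235,276))]
e=P[0]-P[3]+P[1]-P[2]; print('yaw plate',np.arctan2(e[1],e[0]))
R=np.array([[np.cos(yaw),-np.sin(yaw)],[np.sin(yaw),np.cos(yaw)]])
o=p[:2]-R@[80,0]; o2=k[:2]-R@[-10,0]; print('origin',o,o2, np.mean(P,0))
o=(o+o2)/2
# barrel axis ends: flange centres in crop
for cu,cv in ((240,385),(462,445),(190,368),(495,465)):
    q=onz(t,180+cu/3.7,150+cv/3.7,75); print('barrel pump xy',R.T@(q[:2]-o),q)
print('side proj knob',proj(s,k),'post',proj(s,p))
for cu,cv in((150,105),(683,325)):
    q=onz(t,180+cu/3.7,150+cv/3.7,30); print('neighbours',R.T@(q[:2]-o),q[:2])
```

```text
knob [565.41508783  73.06986971 117.        ] post [651.24698791  44.70437833 136.        ] 90.39754516736224
yaw -0.31917789208489394
yaw plate -0.3314409463344051
origin [575.28749152  69.80726476] [574.91002488  69.9320089 ] [576.46071216  69.95050089   6.        ]
barrel pump xy [-76.30722686  58.40287849] [520.97153698 149.26694793  75.        ]
barrel pump xy [-70.35363125 -57.81382577] [490.15725442  37.05176341  75.        ]
barrel pump xy [-75.98014205  85.24276446] [529.70408457 174.64861605  75.        ]
barrel pump xy [-74.76815336 -76.77246748] [480.0167356   20.43586804  75.        ]
side proj knob (np.float64(320.75870056932763), np.float64(254.5828976421813)) post (np.float64(285.0712326555718), np.float64(235.9945742119376))
neighbours [ 53.12560662 161.22057517] [676.12995962 206.27748219]
neighbours [  28.44547168 -148.06460842] [555.64694137 -79.64256985]
```

Run:
```python
from h import *
s=np.load('pics/side0.npy',allow_pickle=True).item()['pixels'][:,:,::-1]
cv2.imwrite('pics/crop2.png',cv2.resize(s[215:365,230:410],None,fx=4,fy=4,interpolation=cv2.INTER_CUBIC))
```

```text
(no output)
```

View pics/crop2.png

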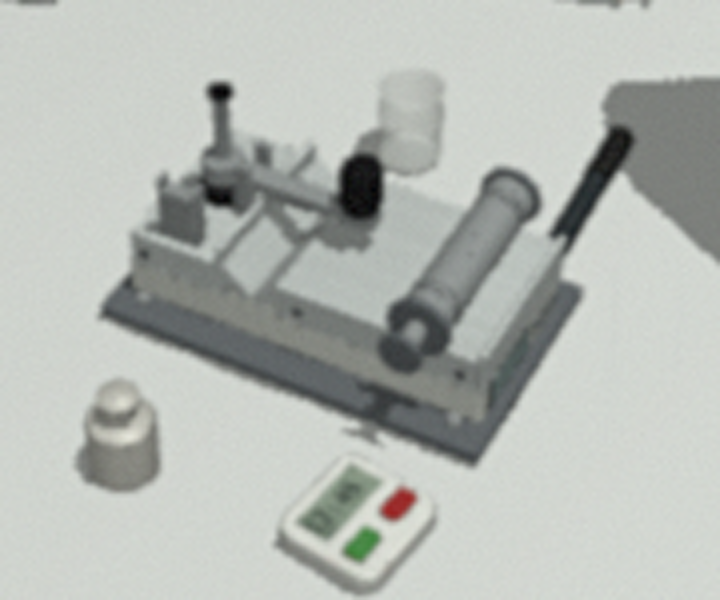

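The side view agrees: the knob projects to (320.8,254.6) and is seen at (320,255). The pump origin is about (575,70) with yaw about -0.325. Moving above the knob now.

Emit:
play_rows:
  translation:
    - [0.033,0.05,0]
    - [0.066,0.1,0]
    - [0.1,0.15,0]
    - [0.133,0.2,0]
    - [0.166,0.25,0]
    - [0.2,0.3,0]
    - [0.233,0.35,0]
    - [0.266,0.4,0]
    - [0.3,0.45,0]
    - [0.333,0.5,0]
    - [0.366,0.55,0]
    - [0.399,0.597,0]
  yaw: [0.17,0.34,0.51,0.68,0.85,1.02,1.19,1.36,1.53,1.7,1.87,2.04]
  hand: 0.64
  force: 50

```text
clock: 1.6
eef_pos: [565.8, 74.7, 205.2]
eef_rot: [-3.141, -0.0, 2.353]
wrist_force: [0.2, -0.2, 0.8]
finger_gap: 60.2
finger_force: 0.0
```

Emit:
play_rows:
  translation:
    - [0,0,-0.015]
    - [0,0,-0.03]
    - [0,0,-0.05]
    - [0,0,-0.05]
    - [0,0,-0.05]
  yaw: [0.17,0.34,0.47,0.47,0.47]

```text
clock: 2.22
eef_pos: [565.3, 72.7, 156.2]
eef_rot: [3.141, 0.001, 2.814]
wrist_force: [-0.3, -0.4, -0.5]
finger_gap: 59.9
finger_force: 0.0
```

Run:
```python
from h import *
t=shot('top','top1'); s=shot('side','side1'); st=telemetry.read_state(); print(st['joints'],st['eef_pos'],st['eef_rot'],st['wrist_force'])
cv2.imwrite('pics/mix1.png',np.hstack([cv2.resize(t['pixels'][150:310,200:360,::-1],(400,400)),cv2.resize(s['pixels'][150:330,230:410,::-1],(400,400))]))
# shelf edge: x,z from top row 40 and side (200,180)
x0=onz(t,300,40,0);o,d=ray(s,213,140)
for z in(300,400,500,600): print(z,onz(t,300,40,z)[0],(o+d*(z-o[2])/d[2])[0])
```

```text
[ 6.35867853e-02  3.86751954e-01  1.52231045e+00 -2.75338765e-05
  1.23126565e+00 -1.18041538e+00] [565.436052    72.66987345 156.34740463] [3.14113544e+00 1.17933840e-03 2.81480738e+00] [-0.16263517 -0.42095324  0.01135195]
300 823.9898359486752 836.0534686890754
400 770.8827775268974 752.2962503809547
500 717.7757191051196 668.5390320728341
600 664.6686606833418 584.7818137647134
```

View pics/mix1.png

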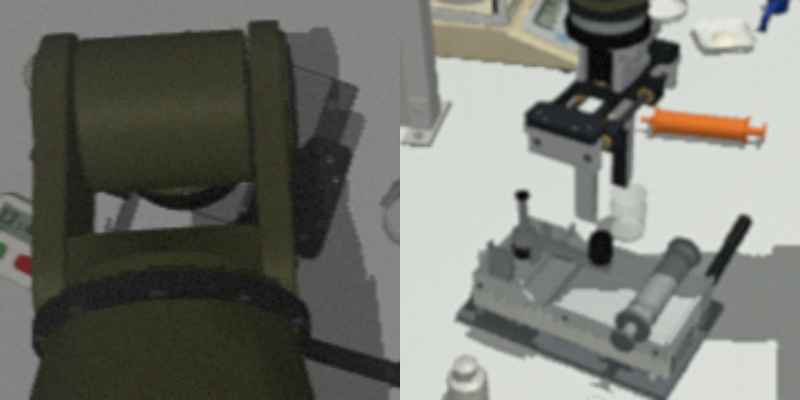

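The shelf edge is at about x≈770–800 and higher than the work, so the park pose clears it. The picture shows the fingers straddling the knob at (600,248) in the mix. Descending and gripping.

Emit:
play_rows:
  translation:
    - [0,0,-0.02]
    - [0,0,-0.04]
    - [0,0,-0.055]
    - [0,0,-0.063]
    - [0,0,-0.067]
    - [0,0,-0.067]
  yaw: [0,0,0,0,0,0]

```text
clock: 3.08
eef_pos: [565.2, 72.7, 88.7]
eef_rot: [3.142, 0.0, 2.817]
wrist_force: [-0.4, 0.4, 0.4]
finger_gap: 60.1
finger_force: 0.0
```

Emit:
play_rows:
  translation:
    - [0,0,0]
    - [0,0,0]
    - [0,0,0]
    - [0,0,0]
    - [0,0,0]
    - [0,0,0]
    - [0,0,0]
  yaw: [0,0,0,0,0,0,0]
  hand: 0.0
  force: 50

```text
clock: 3.95
eef_pos: [565.2, 73.4, 88.6]
eef_rot: [3.14, 0.0, 2.817]
wrist_force: [0.6, 5.6, -0.1]
finger_gap: 22.9
finger_force: 50.0
```

Emit:
play_rows:
  translation:
    - [0,0,0.003]
    - [0,0,0.006]
    - [0,0,0.009]
    - [0,0,0.012]
    - [0,0,0.015]
    - [0,0,0.018]
    - [0,0,0.021]
    - [0,0,0.024]
    - [0,0,0.027]
    - [0,0,0.03]
    - [0,0,0.034]
    - [0,0,0.034]
  yaw: [0,0,0,0,0,0,0,0,0,0,0,0]

```text
clock: 5.45
eef_pos: [565.5, 73.2, 121.8]
eef_rot: [3.14, 0.0, 2.817]
wrist_force: [9.2, 4.7, -10.7]
finger_gap: 23.0
finger_force: 50.0
```

Run:
```python
from h import *
s=shot('side','side2'); st=telemetry.read_state(); print(st['eef_pos'],st['wrist_force'],st['moment'])
cv2.imwrite('pics/side2c.png',cv2.resize(s['pixels'][200:330,240:400,::-1],None,fx=4,fy=4))
yaw=-0.325;p=np.array([651.2,44.7])
R=np.array([[np.cos(yaw),-np.sin(yaw)],[np.sin(yaw),np.cos(yaw)]])
k0=p+R@[-90,0]
for i in range(1,13):
    th=i*np.pi/24; print(((p+R@[-90*np.cos(th),90*np.sin(th)]-k0)/1000).round(4).tolist(),round(-th,3))
print(k0)
```

```text
[565.48114328  73.22877689 121.6960162 ] [  9.39593927   3.9916796  -10.13473575] [ 1.03140512 -1.51230322  0.10346955]
[0.0045, 0.0109] -0.131
[0.0103, 0.0211] -0.262
[0.0175, 0.0305] -0.393
[0.0258, 0.0388] -0.524
[0.0351, 0.046] -0.654
[0.0453, 0.0519] -0.785
[0.0562, 0.0564] -0.916
[0.0675, 0.0595] -1.047
[0.0792, 0.0611] -1.178
[0.091, 0.0611] -1.309
[0.1026, 0.0596] -1.44
[0.114, 0.0566] -1.571
[565.91143462  73.43779073]
```

View pics/side2c.png

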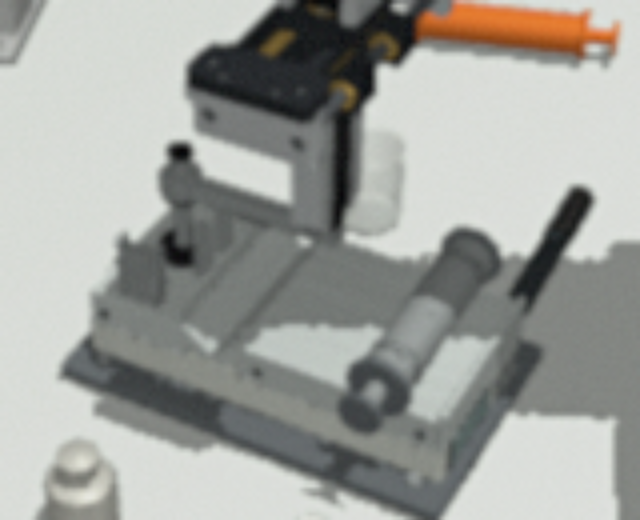

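The picture shows the bar raised with its collar high on the post at (180,180), well above the cheeks. Swinging it aside.

Emit:
play_rows:
  translation:
    - [0.0021,0.0055,0]
    - [0.0045,0.0109,0]
    - [0.0073,0.016,0]
    - [0.0103,0.0211,0]
    - [0.0138,0.0259,0]
    - [0.0175,0.0305,0]
    - [0.0215,0.0348,0]
    - [0.0258,0.0388,0]
    - [0.0304,0.0426,0]
    - [0.0351,0.046,0]
    - [0.0401,0.0491,0]
    - [0.0453,0.0519,0]
  yaw: [-0.065,-0.131,-0.196,-0.262,-0.327,-0.393,-0.458,-0.524,-0.589,-0.654,-0.72,-0.785]

```text
clock: 7.0
eef_pos: [609.3, 125.8, 120.6]
eef_rot: [-3.139, -0.003, 2.03]
wrist_force: [-1.4, 7.5, -10.2]
finger_gap: 23.3
finger_force: 50.0
```

Emit:
play_rows:
  translation:
    - [0.0054,0.0024,0]
    - [0.0109,0.0045,0]
    - [0.0165,0.0062,0]
    - [0.0222,0.0076,0]
    - [0.028,0.0086,0]
    - [0.0339,0.0092,0]
    - [0.0398,0.0095,0]
    - [0.0457,0.0092,0]
    - [0.0515,0.0087,0]
    - [0.0573,0.0077,0]
    - [0.063,0.0064,0]
    - [0.0687,0.0047,0]
  yaw: [-0.065,-0.131,-0.196,-0.262,-0.327,-0.393,-0.458,-0.524,-0.589,-0.654,-0.72,-0.785]

```text
clock: 8.5
eef_pos: [678.5, 132.1, 120.7]
eef_rot: [-3.138, -0.003, 1.246]
wrist_force: [1.8, 14.7, -10.7]
finger_gap: 23.2
finger_force: 50.0
```

Run:
```python
from h import *
s=shot('side','side3'); t=shot('top','top3'); st=telemetry.read_state(); print(st['eef_pos'],st['eef_rot'],st['wrist_force'],st['moment'],st['joints'])
cv2.imwrite('pics/side3c.png',np.hstack([cv2.resize(s['pixels'][200:330,230:390,::-1],(480,390)),cv2.resize(t['pixels'][120:250,200:307,::-1],(320,390))]))
```

```text
[678.91370292 131.71023064 120.70660478] [-3.13910463e+00 -2.91162358e-03  1.24597711e+00] [ 4.76928511 13.44818055 -8.92723503] [ 3.09495944 -1.00474982 -0.02705199] [0.13721738 0.68939966 1.14760383 0.0038501  1.30552028 0.46102185]
```

View pics/side3c.png

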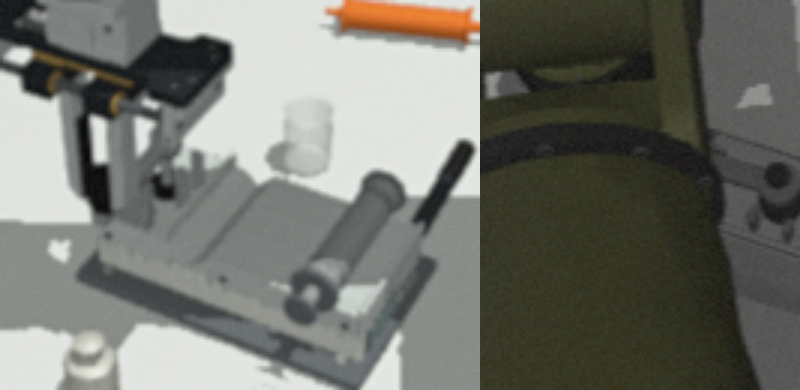

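The top crop shows the bar at (740,170) pointing towards the rest at pump +y, with the knob still held. Lowering gently onto the rest.

Emit:
play_rows:
  translation:
    - [0,0.001,-0.002]
    - [0,0.001,-0.004]
    - [0,0.001,-0.006]
    - [0,0.001,-0.008]
    - [0,0.001,-0.0095]
    - [0,0.001,-0.011]
    - [0,0.001,-0.012]
    - [0,0.001,-0.013]
    - [0,0.001,-0.013]
  yaw: [0,0,0,0,0,0,0,0,0]

```text
clock: 9.72
eef_pos: [679.2, 132.3, 110.0]
eef_rot: [-3.142, -0.003, 1.248]
wrist_force: [0.3, 10.9, 2.6]
finger_gap: 23.3
finger_force: 50.0
```

Emit:
play_rows:
  translation:
    - [0,0.0005,-0.0008]
    - [0,0.0005,-0.0015]
    - [0,0.0005,-0.0015]
  yaw: [0,0,0]

```text
clock: 10.1
eef_pos: [679.4, 132.6, 109.6]
eef_rot: [3.141, -0.003, 1.248]
wrist_force: [-2.9, 8.9, 9.2]
finger_gap: 23.2
finger_force: 50.0
```

Emit:
play_rows:
  translation:
    - [0,0,0]
    - [0,0,0]
    - [0,0,0]
    - [0,0,0]
    - [0,0,0.015]
    - [0,0,0.035]
    - [0,0,0.06]
    - [0,0,0.08]
  yaw: [0,0,0,0,0,0,0,0]
  hand: 0.64

```text
clock: 11.1
eef_pos: [679.5, 130.8, 191.0]
eef_rot: [3.139, -0.001, 1.247]
wrist_force: [0.2, 0.2, 0.8]
finger_gap: 59.8
finger_force: 0.0
```

Emit:
play_rows:
  translation:
    - [-0.02,-0.003,0.01]
    - [-0.04,-0.006,0.01]
    - [-0.06,-0.009,0.01]
    - [-0.09,-0.012,0.01]
    - [-0.12,-0.016,0.01]
    - [-0.15,-0.02,0.01]
    - [-0.18,-0.024,0]
    - [-0.203,-0.028,0]
    - [-0.203,-0.028,-0.01]
    - [-0.203,-0.028,-0.03]
    - [-0.203,-0.028,-0.05]
    - [-0.203,-0.028,-0.05]
  yaw: [0.16,0.32,0.48,0.64,0.8,0.96,1.12,1.28,1.44,1.57,1.57,1.57]

```text
clock: 12.6
eef_pos: [476.0, 102.8, 138.3]
eef_rot: [-3.141, -0.0, 2.817]
wrist_force: [-0.4, -0.1, -0.0]
finger_gap: 59.9
finger_force: 0.0
```

Run:
```python
from h import *
s=shot('side','side4'); t=shot('top','top4'); st=telemetry.read_state(); print(st['eef_pos'],st['eef_rot'],st['wrist_force'])
cv2.imwrite('pics/m4.png',np.hstack([cv2.resize(s['pixels'][190:330,240:400,::-1],(457,400)),cv2.resize(t['pixels'][150:300,215:344,::-1],(342,400))]))
```

```text
[476.66922659 102.87071546 139.45183133] [3.14083164e+00 1.52750211e-03 2.81655925e+00] [0.68066504 0.64459383 0.96720069]
```

View pics/m4.png

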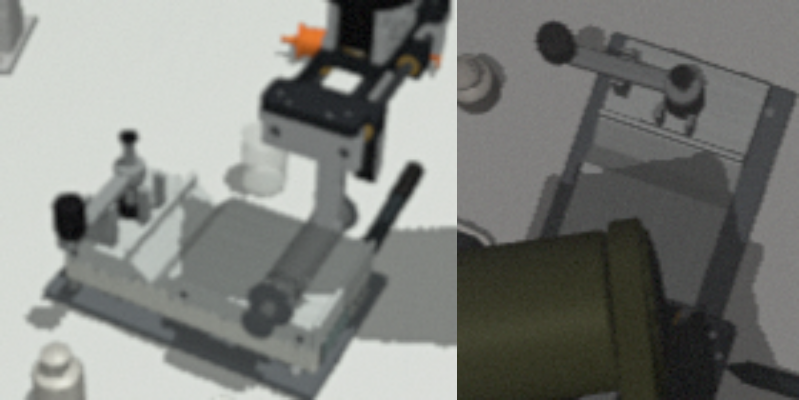

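The bar sits parked on the rest, with the knob at (70,215) in the side half and (555,42) in the top half, and the barrel has not moved. Lowering the fingers behind the barrel, then pushing.

Emit:
play_rows:
  translation:
    - [-0.003,0.001,-0.01]
    - [-0.003,0.001,-0.025]
    - [-0.003,0.001,-0.04]
    - [-0.003,0.001,-0.052]
    - [-0.003,0.001,-0.061]
    - [-0.003,0.001,-0.067]
    - [-0.003,0.001,-0.069]
    - [-0.003,0.001,-0.069]
  yaw: [0,0,0,0,0,0,0,0]

```text
clock: 13.7
eef_pos: [473.2, 103.8, 69.1]
eef_rot: [3.141, 0.0, 2.817]
wrist_force: [0.3, -0.1, -1.3]
finger_gap: 60.2
finger_force: 0.0
```

Emit:
play_rows:
  translation:
    - [0.0038,-0.0013,0.001]
    - [0.0076,-0.0026,0.001]
    - [0.0114,-0.0038,0.001]
    - [0.0152,-0.0051,0.001]
    - [0.019,-0.0064,0.001]
    - [0.0227,-0.0077,0.001]
    - [0.0265,-0.0089,0.001]
    - [0.0303,-0.0102,0.001]
    - [0.0341,-0.0115,0.001]
    - [0.0379,-0.0128,0.001]
    - [0.0417,-0.014,0.001]
    - [0.0455,-0.0153,0.001]
  yaw: [0,0,0,0,0,0,0,0,0,0,0,0]

```text
clock: 15.2
eef_pos: [518.8, 88.4, 69.9]
eef_rot: [-3.142, -0.0, 2.817]
wrist_force: [-0.1, 0.4, 0.2]
finger_gap: 60.0
finger_force: 0.1
```

Emit:
play_rows:
  translation:
    - [0.0038,-0.0013,0]
    - [0.0076,-0.0026,0]
    - [0.0114,-0.0038,0]
    - [0.0142,-0.0048,0]
    - [0.0171,-0.0058,0]
    - [0.0199,-0.0067,0]
    - [0.0227,-0.0077,0]
    - [0.0256,-0.0086,0]
    - [0.0284,-0.0096,0]
    - [0.0313,-0.0105,0]
    - [0.0341,-0.0115,0]
    - [0.0341,-0.0115,0]
  yaw: [0,0,0,0,0,0,0,0,0,0,0,0]

```text
clock: 16.7
eef_pos: [552.8, 76.9, 69.9]
eef_rot: [-3.142, -0.0, 2.817]
wrist_force: [-0.1, -0.1, 0.2]
finger_gap: 60.2
finger_force: 0.0
```

Run:
```python
from h import *
s=shot('side','side5'); st=telemetry.read_state(); print(st['eef_pos'],st['eef_rot'],st['wrist_force'])
cv2.imwrite('pics/m5.png',cv2.resize(s['pixels'][190:330,240:400,::-1],None,fx=4,fy=4))
```

```text
[552.73147174  76.9323528   69.8924054 ] [-3.14155898e+00 -5.09621539e-05  2.81665168e+00] [ 0.42227372  0.18370587 -0.64607488]
```

View pics/m5.png

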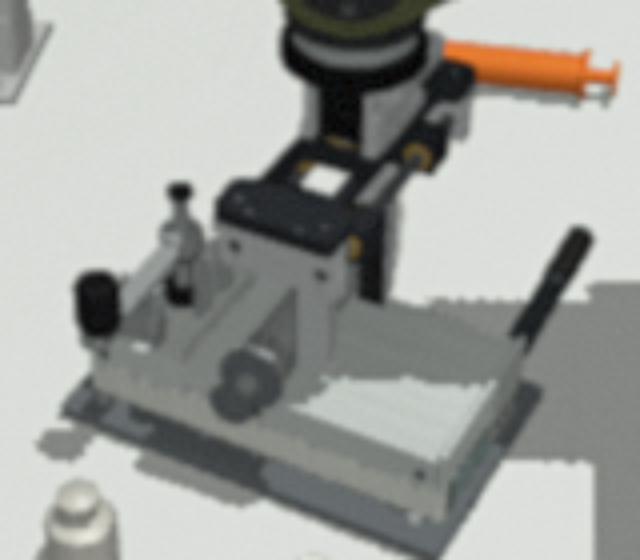

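The barrel, with its near flange at (250,380), is close to the cradle edge. Continuing slowly.

Emit:
play_rows:
  translation:
    - [0.0019,-0.0006,0]
    - [0.0038,-0.0013,0]
    - [0.0057,-0.0019,0]
    - [0.0076,-0.0026,0]
    - [0.0095,-0.0032,0]
    - [0.0114,-0.0038,0]
    - [0.0133,-0.0045,0]
    - [0.0152,-0.0051,0]
    - [0.0171,-0.0057,0]
    - [0.019,-0.0064,0]
    - [0.0209,-0.007,0]
    - [0.0227,-0.0077,0]
  yaw: [0,0,0,0,0,0,0,0,0,0,0,0]

```text
clock: 18.25
eef_pos: [575.5, 69.2, 69.9]
eef_rot: [-3.142, -0.0, 2.817]
wrist_force: [0.5, -1.2, 0.8]
finger_gap: 60.1
finger_force: 0.0
```

Emit:
play_rows:
  translation:
    - [0.0019,-0.0006,0]
    - [0.0028,-0.001,0]
    - [0.0028,-0.001,0]
    - [0.0028,-0.001,0]
    - [-0.004,0.0013,0]
    - [-0.012,0.004,0.005]
    - [-0.016,0.0053,0.03]
    - [-0.016,0.0053,0.07]
    - [-0.016,0.0053,0.11]
    - [-0.036,0.012,0.13]
    - [-0.096,0.032,0.13]
    - [-0.126,0.042,0.13]
  yaw: [0,0,0,0,0,0,0,0,0,-0.17,-0.34,-0.51]

```text
clock: 19.75
eef_pos: [446.9, 111.9, 200.4]
eef_rot: [3.141, 0.0, 2.302]
wrist_force: [1.1, -0.1, 0.3]
finger_gap: 60.1
finger_force: 0.0
```

Run:
```python
from h import *
s=shot('side','side6'); t=shot('top','top6'); st=telemetry.read_state(); print(st['eef_pos'],st['eef_rot'],st['wrist_force'])
cv2.imwrite('pics/m6.png',np.hstack([cv2.resize(s['pixels'][210:330,240:377,::-1],(457,400)),cv2.resize(t['pixels'][150:300,215:344,::-1],(342,400),interpolation=cv2.INTER_CUBIC)]))
```

```text
[447.01953711 112.18966536 200.72063245] [3.14067041e+00 4.10100972e-04 2.30393888e+00] [0.28423582 0.09550441 0.54212567]
```

View pics/m6.png

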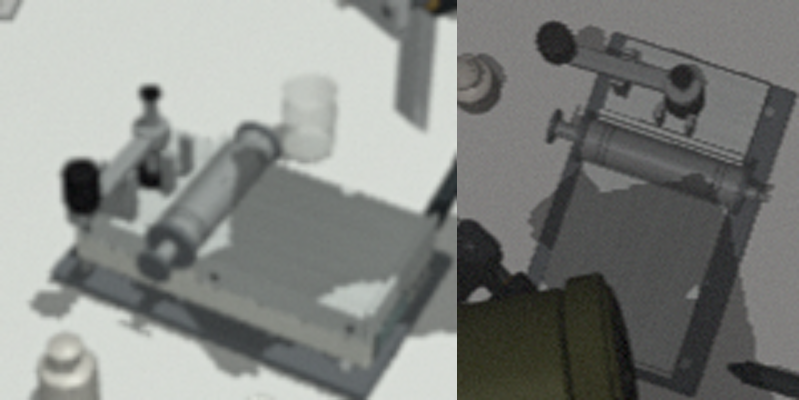

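The barrel lies in the cradle (top half, centre about (655,162), in front of the wall) and the bar is still parked with its knob at (555,42). I've used all my views, so from here on I'll work from numbers.

Run:
```python
from h import *
t=np.load('pics/top6.npy',allow_pickle=True).item()
yaw=-0.325;o=np.array([575.2,69.9]);R=np.array([[np.cos(yaw),-np.sin(yaw)],[np.sin(yaw),np.cos(yaw)]])
for cu,cv,z in((655,162,80),(597,140,80),(722,183,80),(555,42,137)):
    q=onz(t,215+(cu-457)*129/342,150+cv*.375,z); print(R.T@(q[:2]-o),q)
g=t['pixels'].max(2); m=np.zeros_like(g); m[150:190,235:300]=(g[150:190,235:300]<45)*255
n,l,s,ce=cv2.connectedComponentsWithStats(m)
for i in range(1,n):
    if s[i,4]>20: print(s[i],ce[i],onz(t,*ce[i],137),R.T@(onz(t,*ce[i],137)[:2]-o))
```

```text
[26.75239319  4.25602813] [601.91091201  65.39095396  80.        ]
[28.63236695 48.41484496] [617.79276871 106.63779667  80.        ]
[ 27.56897828 -45.59718888] [586.76617927  17.88677386  80.        ]
[74.46656791 88.11446633] [673.90402044 129.62390864 137.        ]
[246 159  13  15 128] [251.984375  165.9765625] [673.49029871 129.58450879 137.        ] [74.08708494 87.94502405]
[296 175   4   8  24] [297.83333333 178.29166667] [650.85467484  47.81153663 137.        ] [78.74724799  3.22505401]
```

Emit:
play_rows:
  translation:
    - [0.02,0.002,0]
    - [0.05,0.005,0]
    - [0.08,0.008,0]
    - [0.11,0.01,0]
    - [0.14,0.012,0]
    - [0.17,0.014,0]
    - [0.2,0.016,0]
    - [0.22,0.018,0]
    - [0.2325,0.0195,0]
    - [0.2325,0.0195,-0.02]
    - [0.2325,0.0195,-0.04]
    - [0.2325,0.0195,-0.04]
  yaw: [-0.13,-0.26,-0.39,-0.52,-0.65,-0.78,-0.91,-1.04,-1.056,-1.056,-1.056,-1.056]

```text
clock: 21.35
eef_pos: [681.5, 130.5, 158.4]
eef_rot: [-3.139, 0.001, 1.252]
wrist_force: [0.2, 0.1, 0.3]
finger_gap: 60.0
finger_force: 0.0
```

Emit:
play_rows:
  translation:
    - [0,0,-0.015]
    - [0,0,-0.028]
    - [0,0,-0.038]
    - [0,0,-0.045]
    - [0,0,-0.05]
    - [0,0,-0.05]
  yaw: [0,0,0,0,0,0]

```text
clock: 22.1
eef_pos: [681.8, 130.8, 109.7]
eef_rot: [-3.141, 0.0, 1.251]
wrist_force: [0.4, 0.1, -0.5]
finger_gap: 60.2
finger_force: 0.0
```

Emit:
play_rows:
  translation:
    - [0,0,0]
    - [0,0,0]
    - [0,0,0]
    - [0,0,0]
    - [0,0,0]
    - [0,0,0]
    - [0,0,0]
  yaw: [0,0,0,0,0,0,0]
  hand: 0.0
  force: 50

```text
clock: 22.98
eef_pos: [681.9, 131.0, 110.0]
eef_rot: [-3.142, -0.0, 1.251]
wrist_force: [-1.2, 3.4, 1.8]
finger_gap: 22.9
finger_force: 50.0
```

Emit:
play_rows:
  translation:
    - [0,0,0.002]
    - [0,0,0.004]
    - [0,0,0.006]
    - [0,0,0.008]
    - [0,0,0.01]
    - [0,0,0.012]
    - [0,0,0.014]
    - [0,0,0.014]
  yaw: [0,0,0,0,0,0,0,0]

```text
clock: 23.98
eef_pos: [681.9, 130.7, 124.1]
eef_rot: [3.142, 0.0, 1.251]
wrist_force: [-1.9, -0.4, -11.2]
finger_gap: 23.0
finger_force: 50.0
```

Emit:
play_rows:
  translation:
    - [-0.0058,0.0017,0]
    - [-0.0116,0.003,0]
    - [-0.0174,0.004,0]
    - [-0.0232,0.0045,0]
    - [-0.0291,0.0048,0]
    - [-0.0351,0.0045,0]
    - [-0.041,0.0039,0]
    - [-0.0469,0.0029,0]
    - [-0.0527,0.0015,0]
    - [-0.0583,-0.0002,0]
    - [-0.064,-0.0023,0]
    - [-0.0697,-0.0047,0]
  yaw: [0.065,0.131,0.196,0.262,0.327,0.393,0.458,0.524,0.589,0.654,0.72,0.785]

```text
clock: 25.48
eef_pos: [612.4, 125.7, 124.3]
eef_rot: [3.141, 0.001, 2.038]
wrist_force: [2.9, -1.8, -11.2]
finger_gap: 23.1
finger_force: 50.0
```

Emit:
play_rows:
  translation:
    - [-0.0052,-0.0028,0]
    - [-0.0102,-0.0059,0]
    - [-0.0149,-0.0093,0]
    - [-0.0195,-0.0131,0]
    - [-0.0238,-0.0171,0]
    - [-0.0278,-0.0214,0]
    - [-0.0315,-0.026,0]
    - [-0.035,-0.0308,0]
    - [-0.038,-0.0359,0]
    - [-0.0408,-0.041,0]
    - [-0.0432,-0.0464,0]
    - [-0.0453,-0.0519,0]
  yaw: [0.065,0.131,0.196,0.262,0.327,0.393,0.458,0.524,0.589,0.654,0.72,0.781]

```text
clock: 26.98
eef_pos: [567.7, 73.8, 124.6]
eef_rot: [3.141, 0.003, 2.819]
wrist_force: [6.1, 2.1, -10.4]
finger_gap: 23.3
finger_force: 50.0
```

Emit:
play_rows:
  translation:
    - [-0.0015,-0.0005,-0.002]
    - [-0.002,-0.0005,-0.004]
    - [-0.002,-0.0005,-0.006]
    - [-0.002,-0.0005,-0.0085]
    - [-0.002,-0.0005,-0.011]
    - [-0.002,-0.0005,-0.0135]
    - [-0.002,-0.0005,-0.016]
    - [-0.002,-0.0005,-0.0185]
    - [-0.002,-0.0005,-0.021]
    - [-0.002,-0.0005,-0.0235]
    - [-0.002,-0.0005,-0.0255]
    - [-0.002,-0.0005,-0.0255]
  yaw: [0,0,0,0,0,0,0,0,0,0,0,0]

```text
clock: 28.48
eef_pos: [567.3, 73.8, 100.2]
eef_rot: [3.139, 0.007, 2.817]
wrist_force: [10.1, 2.2, -8.1]
finger_gap: 22.9
finger_force: 50.0
```

Emit:
play_rows:
  translation:
    - [0,0,-0.001]
    - [0,0,-0.002]
    - [0,0,-0.003]
    - [0,0,-0.0035]
    - [0,0,-0.0035]
  yaw: [0,0,0,0,0]

```text
clock: 29.1
eef_pos: [567.2, 73.8, 96.8]
eef_rot: [3.139, 0.006, 2.817]
wrist_force: [9.8, 0.6, -6.9]
finger_gap: 22.9
finger_force: 50.0
```

Emit:
play_rows:
  translation:
    - [0.001,0,-0.0007]
    - [0.001,0,-0.0014]
    - [0.001,0,-0.002]
    - [0.001,0,-0.002]
  yaw: [0,0,0,0]

```text
clock: 29.6
eef_pos: [567.3, 73.9, 94.6]
eef_rot: [3.14, 0.004, 2.817]
wrist_force: [4.3, 3.8, 4.7]
finger_gap: 23.4
finger_force: 50.0
```

Contact came at a TCP height of about 95 mm, the height expected for the bar on a seated barrel. Releasing and retreating.

Emit:
play_rows:
  translation:
    - [0,0,-0.0005]
    - [0,0,-0.0005]
    - [0,0,-0.0005]
    - [0,0,-0.0005]
    - [0,0,-0.0005]
    - [0,0,0.02]
    - [0,0,0.05]
    - [0,0,0.09]
    - [0,0,0.12]
    - [-0.05,0,0.13]
    - [-0.1,0,0.13]
    - [-0.15,0,0.13]
  yaw: [0,0,0,0,0,0,0,0,0,-0.1,-0.2,-0.3]
  hand: 0.64

```text
clock: 31.1
eef_pos: [414.3, 73.7, 222.9]
eef_rot: [3.141, 0.0, 2.513]
wrist_force: [0.3, 0.1, 1.4]
finger_gap: 60.3
finger_force: 0.0
```

Run:
```python
from h import *
t=shot('top','top9'); s=shot('side','side9'); st=telemetry.read_state(); print(st['eef_pos'],st['wrist_force'],st['finger_gap'])
def dark(c,a,b,e,f,th):
    g=c['pixels'].max(2); m=np.zeros_like(g); m[a:b,e:f]=(g[a:b,e:f]<th)*255
    n,l,S,ce=cv2.connectedComponentsWithStats(m); return [(S[i].tolist(),ce[i].round(1)) for i in range(1,n) if S[i,4]>20]
print(dark(t,150,250,235,345,45)); print(dark(s,225,285,265,345,45))
s0=np.load('pics/side0.npy',allow_pickle=True).item(); print(dark(s0,225,285,265,345,45))
R=lambda y:np.array([[np.cos(y),-np.sin(y)],[np.sin(y),np.cos(y)]])
k=np.array([575.2,69.9])+R(-.325)@[-10,0]
for z in(117,122): print(proj(t,[*k,z]),proj(s,[*k,z]))
# change of bystanders
t0=np.load('pics/top0.npy',allow_pickle=True).item()['pixels'].astype(int)
for nm,(a,b,e,f) in dict(weight=(168,194,208,233),timer=(225,268,188,229),beaker=(218,250,350,380),pen=(284,312,325,385),orange=(228,318,460,485)).items():
    print(nm,np.abs(t0[a:b,e:f]-t['pixels'][a:b,e:f]).mean())
```

```text
[412.85074055  73.76320348 223.25977357] [ 1.03381881  0.55292649 -0.60897471] 59.83208830890504
[([296, 175, 8, 8, 43], array([299.2, 178.3])), ([278, 221, 13, 15, 143], array([284. , 227.5]))]
[([315, 252, 10, 16, 133], array([319.7, 259.8])), ([281, 260, 7, 6, 29], array([284.2, 262.9]))]
[([315, 254, 10, 16, 125], array([319.9, 261.3])), ([282, 262, 6, 4, 21], array([284.5, 263.6]))]
(np.float64(284.1877753307866), np.float64(227.23017417737537)) (np.float64(320.6188596989475), np.float64(254.57428133294067))
(np.float64(283.99975391763894), np.float64(226.8609616877048)) (np.float64(320.6524198519133), np.float64(252.81590140263808))
weight 6.925128205128205
timer 7.60427301947438
beaker 7.229166666666667
pen 14.347420634920635
orange 6.902814814814815
```

The knob sits about 1.5–2 px higher in the side view than at the start, which matches a lift of 5 mm with the bar on the barrel. The things round the pump look unchanged: only the pen's patch differs more, from the arm's shadow.

```bash
python3 -c "
from cell import manip
print(manip.sign_off())"
```

```text
the job is handed in; nothing more can be done
None
```

The job is handed in at about 31 s: the barrel was rolled into the cradle, and the bar was swung back, lowered under control and released onto it; force and camera readings match a clamped barrel.

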